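# Find the heavy side of the shaker wheel and hold it down

### The job

Switch the feeder's isolator off by throwing its red-knobbed toggle right over to the OFF (green) side; that frees the blue shaker wheel, which must not be turned before. The wheel hides an off-centre weight but its bearing drags: turn it by hand by its pins, feel from both sides which way it wants to fall, and bring the heavy side straight down (within about 15 degrees) so that a colleague can clamp the shaft. Finish with the wheel still and still held in the gripper - do not let go - and leave the other things on the bench alone.

Things in the scene. Friction and masses are not known exactly. Their poses are not given: they have to be found in the camera images.
- stand: Test stand fixed to the bench: aluminium foot 120 x 150 x 14 mm, two grey cheeks 36 mm wide whose bearings reach 168 mm above the bench, 22 to 38 mm either side of the wheel's middle. Origin: centre of its underside. x is level, along the wheel's axle; y is level, in the wheel's plane; z is up.
- axle (a point): Fixed centre of the wheel, 150 mm above the bench; axes as the stand's. Until the isolator is off a brake holds the wheel. Free, the weight pulls with about 0.27 N m at most and the bearing drags alike both ways with 0.135: let go, the wheel creeps (2 s) towards heavy side down but sticks 25 to 40 degrees short, the same from both sides; within that of straight down or up it stays where left.
- wheel: Closed blue drum, diameter 180 mm, 34 mm thick, grey discs on both faces. Six round-ended finger pins, 16 mm thick, stick straight out of its rim every 60 degrees to 125 mm from the axle (35 mm long); one is red, five black. Turns endlessly either way. Origin: its centre; x axis: the axle; z axis: along the red pin. Fixed inside: a steel weight, roughly 0.5 kg, 55 mm out, at an unknown angle.
- isolator_box: Fixed grey isolator box 90 x 80 x 70 mm with a yellow top plate. Origin: centre of its underside; the toggle swings in its x-z plane. Red bar on the top plate: ON side (its -x); green bar: OFF side (its +x).
- isolator_knob (a point): Centre of the red ball knob (diameter 30 mm) at the end of the 12 mm thick steel toggle, 75 mm from the pivot, which lies 75 mm above the bench over the middle of the box. The point turns with the toggle.
- isolator (a joint): Angle of the toggle: 0 = ON stop (leaning 0.7 rad from upright to the box's -x side), 0.7 = upright, 1.4 = OFF stop (leaning to the box's +x side). Over-centre: it falls by itself to the nearer stop. A push of under 2 N on the knob moves it.
- wheel_mark (a point): Middle of the red pin's free length, 107 mm from the axle along the wheel's z axis; shows how far the wheel has turned. The red pin and the red dot by it on the faces have nothing to do with the heavy side, which lies at a different angle from them every time.
- spray_a: Bystander: spray can with blue label, 54 mm diameter, 190 mm tall; origin under its centre.
- spray_b: Bystander: black-labelled spray can, 52 mm diameter, 180 mm tall; origin under its centre.
- wrench: Bystander: steel wrench lying on the bench; origin on its underside.
- driver: Bystander: screwdriver lying on the bench; origin on its underside.
- cell0: Bystander: blue cylindrical cell (18 x 65 mm) in the black tray; origin under its middle.
- cell1: Bystander: the other blue cell in the black tray, same size.
Mind the look-alikes: they are no part of the job. Of the things that look like the isolator_box, the largest one is meant.

How it is judged:
By the outcome, as a careful person would: the job done as asked, in the order asked, and still so for the second after the job is handed in, while the arm keeps its last pose, push and grip.
It also fails if it takes over 72 s, if anything falls off the work surface, if the arm or the gripper's body presses on something with over 40 N, if the wrist force passes 120 N, or if a joint passes its speed limit or range.

### The arm

A 6-joint arm with a two-finger parallel gripper is mounted at the origin on the work surface. World frame = base frame: x ahead of the robot, y to its left, z up, the work surface at z = 0. Lengths are in mm, angles in rad, forces in N, time in s.
With the tool pointing down it reaches from about 275 to 825 mm from the base axis. Payload 4.9 kg.
Tool frame: the origin (TCP) lies at the very end of the fingers, on their centre line; the grasp point (between the pads) lies 19 mm behind it; z points along the fingers, y is the line along which they close (so a half turn about z gives the same grasp; the last joint's range is limited). The gripper opens to 85 mm and grips with 20 to 120 N. Pads are 22 mm wide; open, the fingers measure 114 mm over their backs; the gripper's body (76 mm by 85 mm) begins 54 mm behind the grasp point. The pads swing forward as they close: fully open they stand 13 mm farther back than shut.
Start: joints at [1.216, 0.326, -0.193, 1.052, 0, 1.437], TCP at [120.448, 536.666, 231.281] pointing down, gripper open.
Joint ranges: [-2.65, 2.65], [-0.97, 1.79], [-1.3, 1.35], [-1.93, 2.1], [-1.47, 1.37], [-3.14, 3.14]. Speed limits (rad/s): [2.57, 2.57, 3.14, 3.14, 3.14, 3.14].

### API

Orientations are given as [roll, pitch, yaw] about the fixed x, y, z axes, in that order (R = Rz(yaw) Ry(pitch) Rx(roll)).
In Python, from bench import bot, solve_ik, imaging gives the robot as it stands. Calls block until the motion is done:
- bot.move_ptp(position, orientation): joint-space move of the TCP to a pose.
- bot.movel(position, rot=None, max_speed=150, threshold=None): straight line of the TCP; rot=None keeps the orientation; max_speed is the mean speed in mm/s. With threshold (N) it stops when the force on the tool has changed by that much, and returns True; else False.
- bot.move_j(angles): joint-space move.
- bot.grip(opening, effort=None): opening from 0.0 (shut) to 1.0 (fully open); effort is the grip in N (None keeps the last); returns when the fingers have stopped.
- bot.dwell(seconds).
- solve_ik(position, orientation): joint angles nearest the present ones, or None.
- bot.get_state(): the state.
- imaging.capture(name): name is "side" or "top" or "wrist"; returns the picture (400x640x3 uint8, blue, green, red); there is no depth.
- imaging.camera_model(name): a dict with "K" (3x3 intrinsics, pixels), "position" and "rotation" of the camera in the world. Camera axes: x right, y up, looking along -z (the intrinsics and any distortion apply to the point x, -y, -z); pixel columns grow to the right and rows downward; lengths in mm; the calibration is good to about 2 mm. A picture is of the moment at which its call begins: read the wrist's pose just before it. camera_model takes no time and is no camera call; for the wrist camera it gives the pose at the moment of the call.
A pose or a line that the arm cannot do raises bot.IKError and nothing moves.
- bot.sign_off(): hands the job in; it is judged then, once.
The state is a dict: "t": time; "qpos": joint angles; "joint_velocities": joint speeds; "effort": joint torques, N m; "tcp_pos": TCP position; "orientation": TCP orientation; "contact_force": force on the tool from outside, world axes, zero at the start; "wrist_torque": the same for the moment, N m; "opening": opening from 0.0 (shut) to 1.0 (fully open); "gripper_force": force on a finger pad.
Only numpy, scipy, OpenCV 4.12 (cv2) and the standard library are available. Lean on these libraries where they do the work, as an engineer would, in place of code of your own. Each camera call takes 0.05 s, during which the arm holds its last target. There are 200 camera calls.

## Working session

There is one attempt and no reset: what is moved stays moved. The work goes in short steps, each a Python script; the robot and the scene stay as the last script left them, time stands still between calls to the robot, and variables do not carry over. Pictures are saved under pics/ and viewed, at most 10 in all, crops included, and the job is handed in when it is done.

```bash
mkdir -p pics; ls
python3 - <<'E'
from bench import bot, imaging
import cv2
for n in ("side","top"):
    cv2.imwrite(f"pics/{n}0.png",imaging.capture(n))
    m=imaging.camera_model(n); print(n,{k:(v.tolist() if hasattr(v,'tolist') else v) for k,v in m.items()})
print(bot.get_state())
E
```

```text
pics
side {'K': [[366.61080696566137, 0.0, 315.5305389215997], [0.0, 366.61080696566137, 196.56768653526822], [0.0, 0.0, 1.0]], 'position': [340.5564835081906, -938.166825508095, 829.9743271443467], 'rotation': [0.9452352179965277, 0.0017413108456714177, -0.20056579334497437]}
top {'K': [[377.145718838908, 0.0, 317.8684400300338], [0.0, 377.145718838908, 199.9987878070517], [0.0, 0.0, 1.0]], 'position': [325.65760003863693, -17.344065196890934, 1335.435545056839], 'rotation': [0.18336629047859843, -0.021061922924750398, -1.5764928411493813]}
{'t': 0.1, 'qpos': array([ 1.21578660e+00,  3.26863293e-01, -1.93477678e-01,  1.05201990e+00,
       -2.62476669e-05,  1.43662546e+00]), 'joint_velocities': array([-6.19531697e-04, -3.27067903e-03,  2.83677832e-03,  1.20588166e-03,
        1.50106957e-05, -3.64400639e-04]), 'effort': array([-3.19837109e-04, -4.44240904e+01,  2.63038069e+01,  7.91147671e-03,
       -2.13509720e-04, -6.06497125e-06]), 'tcp_pos': array([120.27293276, 536.14900142, 230.58602935]), 'orientation': array([-3.14003866e+00, -1.83275725e-04,  2.92075367e+00]), 'contact_force': array([-0.80835685, -0.30017779,  0.09849458]), 'wrist_torque': array([-0.0136847 , -0.03027154,  0.06290671]), 'gripper_force': 0.0, 'opening': 1.0041402191593223}
```

View pics/side0.png

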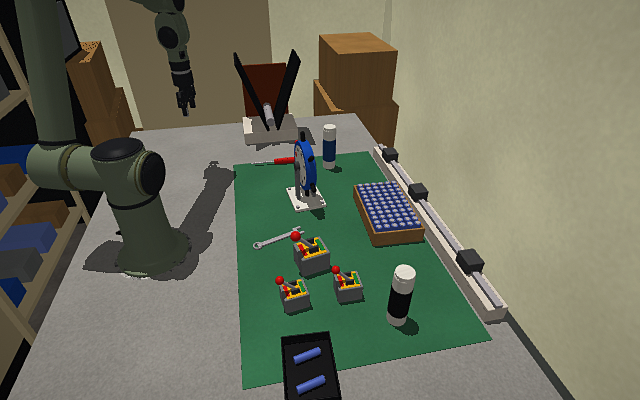

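View pics/top0.png

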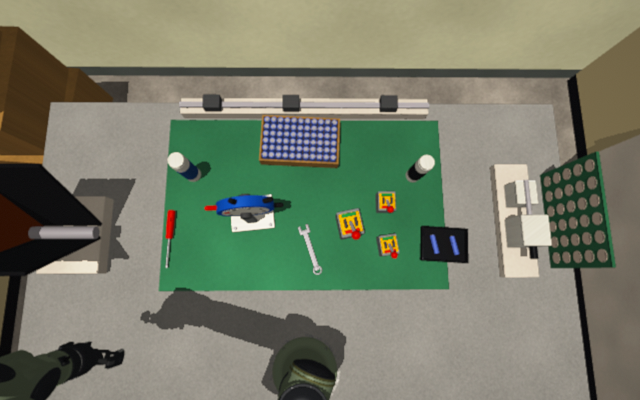

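The side view shows three isolators: a large one at (311,252) and small ones at (294,295) and (348,287). In the top view these are (350,224), (389,245) and (387,202). I choose the large one, and check it and the wheel in a crop.

```bash
cat > h.py <<'E'
import numpy as np, cv2
from scipy.spatial.transform import Rotation as R
from bench import bot, solve_ik, imaging
def cam(m):
    r=R.from_euler('xyz',m['rotation']).as_matrix() if np.size(m['rotation'])==3 else np.array(m['rotation'])
    return np.array(m['K']),r@np.diag([1,-1,-1]),np.array(m['position'])
def proj(m,P):
    K,r,c=cam(m); q=(np.atleast_2d(P)-c)@r@K.T; return q[:,:2]/q[:,2:]
def ray(m,uv):
    K,r,c=cam(m); d=r@np.linalg.inv(K)@[*uv,1]; return c,d/np.linalg.norm(d)
def onz(m,uv,z):
    c,d=ray(m,uv); return c+d*(z-c[2])/d[2]
def tri(a,ua,b,ub):
    c1,d1=ray(a,ua); c2,d2=ray(b,ub)
    s=np.linalg.lstsq(np.c_[d1,-d2],c2-c1,rcond=None)[0]
    p,q=c1+d1*s[0],c2+d2*s[1]; return (p+q)/2,np.linalg.norm(p-q)
E
python3 - <<'E'
import cv2,numpy as np
s=cv2.imread('pics/side0.png');t=cv2.imread('pics/top0.png')
f=lambda i,x,y,w,h,k:cv2.resize(i[y:y+h,x:x+w],None,fx=k,fy=k,interpolation=cv2.INTER_CUBIC)
a=np.hstack([f(s,275,225,65,50,6),f(s,270,130,65,50,6)][:2])
b=np.hstack([f(t,325,200,65,50,6),f(t,200,185,95,50,4.105)][:1]+[cv2.resize(t[185:235,200:295],(390,300),interpolation=cv2.INTER_CUBIC)])
s2=cv2.resize(s[130:220,275:340],(390,300),interpolation=cv2.INTER_CUBIC); a[:,390:]=s2
cv2.imwrite('pics/crop.png',np.vstack([a,b]))
E
```

```text
(no output)
```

View pics/crop.png

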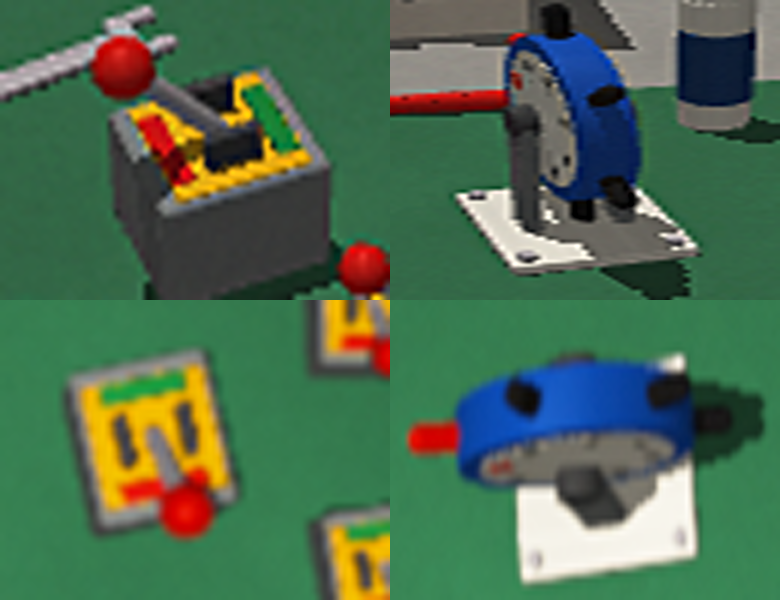

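The crop confirms the large box: its toggle leans to the red ON side, with the knob at side (295.5,236.3) and top (356,235). The wheel's red pin points left (+y) at top (205,208), and black pins show at side (302,133), (310,158), (314,187) and (307,193).

Run:
```python
from h import *
from scipy.optimize import least_squares
S=imaging.camera_model('side');T=imaging.camera_model('top')
k,e=tri(S,(295.5,236.3),T,(356,235)); print('knob',k,e)
c=[onz(T,(325+u/6,200+(v-300)/6),70) for u,v in [(70,380),(205,352),(238,495),(100,530)]]
c=np.array(c);print(c, c.mean(0)); d=(c[0]+c[1]-c[2]-c[3]);print('box +x yaw',np.arctan2(d[1],d[0]), 'sizes',[np.linalg.norm(c[i]-c[i-1]) for i in range(4)])
print('knob yaw', np.arctan2(*(c.mean(0)-k)[[1,0]]))
obsT=[(0,(206.5,208),),(60,(231,200)),(120,(268,199.7)),(180,(281,204.7))]
obsS=[(60,(302.5,135)),(120,(310.5,158.5)),(180,(313.5,187))]
def tip(p,a,r=121):
    e=np.array([-np.sin(p[3]),np.cos(p[3]),0]); th=p[4]+np.radians(a)
    return p[:3]+r*(np.cos(th)*e+np.sin(th)*np.array([0,0,1]))
def f(p):
    r=[proj(T,tip(p,a))[0]-u for a,u in obsT]+[proj(S,tip(p,a))[0]-u for a,u in obsS]
    return np.r_[np.ravel(r),(p[2]-150)/5]
o=least_squares(f,[400,200,150,0,0],loss='soft_l1');print(o.x,np.round(o.fun,1))
# stand foot corners
for u in [(522,583),(695,557)]: print('foot',onz(T,(200+(u[0]-390)/4.105,185+(u[1]-300)/6),14))
print('can',onz(T,(176,160),190), 'driver',onz(T,(171,210),10),onz(T,(168,266),5))
q=onz(S,(330,165),0);print('canfoot',q)
```

```text
knob [ 436.64219805 -165.61516081  130.07558285] 3.5651063645228787
[[ 514.07710868 -108.90249141   70.        ]
 [ 529.94412715 -185.89026146   70.        ]
 [ 448.60452201 -202.37330285   70.        ]
 [ 429.29911841 -124.44303554   70.        ]] [ 480.48121906 -155.40227282   70.        ]
box +x yaw 0.19044043510107062 sizes [np.float64(86.19058037337174), np.float64(78.6058459160718), np.float64(82.9929034166137), np.float64(80.2858964651505)]
knob yaw 0.22888108529817497
[5.26301178e+02 1.89105966e+02 1.44966959e+02 9.60556648e-02
 3.35086989e-01] [-1.1 -0.2 -1.   0.2  3.1 -0.7  0.6  0.3 -0.8 -2.3  0.6 -0.1 -0.3  4.6
 -1. ]
foot [456.89903903 253.45738241  14.        ]
foot [471.586513   106.84737678  14.        ]
can [665.93954236 400.15698971 190.        ] driver [536.39013586 471.85573403  10.        ] [341.79719705 471.31094034   5.        ]
canfoot [677.39243793 407.16904945   0.        ]
```

```bash
cat >> h.py <<'E'
AX=np.array([525.5,188.5,149.]); YAW=0.1
E_=np.array([-np.sin(YAW),np.cos(YAW),0]); XA=np.array([np.cos(YAW),np.sin(YAW),0]); Z=np.array([0,0,1.])
def pinpose(a,s=1,r=107,back=0,over=14):
    """tool along axle, pin at angle a (0=+y level, 90deg up), TCP 'over' past the wheel plane"""
    u=np.cos(a)*E_+np.sin(a)*Z; t=s*(-np.sin(a)*E_+np.cos(a)*Z)
    M=np.c_[np.cross(t,XA),t,XA]
    return AX+r*u+(over-back)*XA, R.from_matrix(M).as_euler('xyz')
E
python3 - <<'E'
from h import *
for s in (1,-1):
  for back in (0,90):
    for d in range(-40,230,30):
        q=solve_ik(*pinpose(np.radians(d),s,back=back)); print(s,back,d,None if q is None else np.round(q,2))
bx=np.array([np.cos(.2),np.sin(.2),0]); P=np.array([480.5,-155.4,0])
for y in (.2,.2+np.pi,.2-np.pi):print(solve_ik(P-95*bx+[0,0,125],[np.pi,0,y]))
print(solve_ik([150,310,330],[np.pi,0,2.92]))
E
```

```text
1 0 -40 None
1 0 -10 None
1 0 20 None
1 0 50 None
1 0 80 None
1 0 110 None
1 0 140 None
1 0 170 None
1 0 200 None
1 90 -40 None
1 90 -10 None
1 90 20 None
1 90 50 None
1 90 80 None
1 90 110 None
1 90 140 None
1 90 170 None
1 90 200 None
-1 0 -40 None
-1 0 -10 None
-1 0 20 None
-1 0 50 None
-1 0 80 None
-1 0 110 None
-1 0 140 None
-1 0 170 None
-1 0 200 None
-1 90 -40 None
-1 90 -10 None
-1 90 20 None
-1 90 50 None
-1 90 80 None
-1 90 110 None
-1 90 140 None
-1 90 170 None
-1 90 200 None
[-0.5968805   0.21140893 -0.65680251  0.70258488  0.          2.34471215]
[-0.5968805   0.21140893 -0.65680251  0.70258488  0.         -0.7968805 ]
[-0.5968805   0.21140893 -0.65680251  0.70258488  0.         -0.7968805 ]
[ 0.90475852 -0.12314353 -0.4489198   1.24502006  0.          1.12635117]
```

```bash
cat >> h.py <<'E'
def radpose(a,lean=None,s=1,r=96,axclose=False):
    """pin at angle a; tool points inward along direction 'lean' (default radial); TCP at radius r along the pin"""
    l=a if lean is None else lean
    u=np.cos(a)*E_+np.sin(a)*Z; ul=np.cos(l)*E_+np.sin(l)*Z
    y=s*(XA if axclose else -np.sin(l)*E_+np.cos(l)*Z); z=-ul
    return AX+(r+19)*u-19*ul, R.from_matrix(np.c_[np.cross(y,z),y,z]).as_euler('xyz')
E
python3 - <<'E'
from h import *
for ac in (0,1):
 for s in (1,-1):
  for d in range(0,190,15):
    q=[solve_ik(*radpose(np.radians(d),s=s,axclose=ac,r=r)) for r in (96,150)]
    print(ac,s,d,[None if k is None else list(map(float,np.round(k,2))) for k in q])
# tilt toward +x, pin at top / side, closing tangent-ish
for t in (15,30,45,60,75,90):
  z=-np.cos(np.radians(t))*Z+np.sin(np.radians(t))*XA
  for y in (E_,-E_):
    print('tilt',t,[None if k is None else list(map(float,np.round(k,2))) for k in [solve_ik(AX+107*u,R.from_matrix(np.c_[np.cross(y,z),y,z]).as_euler('xyz')) for u in (Z,E_,-E_)]])
E
```

```text
0 1 0 [None, None]
0 1 15 [None, None]
0 1 30 [[0.72, 0.99, 0.43, 1.8, -0.78, -2.18], [0.78, 1.06, 0.64, 1.97, -0.74, -2.13]]
0 1 45 [[0.65, 0.76, 0.24, 1.53, -0.65, -2.43], [0.7, 0.8, 0.4, 1.69, -0.63, -2.38]]
0 1 60 [[0.54, 0.57, 0.08, 1.32, -0.47, -2.65], [0.58, 0.58, 0.21, 1.46, -0.46, -2.6]]
0 1 75 [[0.39, 0.42, -0.05, 1.17, -0.25, -2.84], [0.41, 0.41, 0.06, 1.31, -0.25, -2.82]]
0 1 90 [[0.21, 0.33, -0.15, 1.09, 0.0, -3.03], [0.21, 0.31, -0.05, 1.22, 0.0, -3.03]]
0 1 105 [[0.02, 0.32, -0.21, 1.07, 0.26, 3.06], [-0.0, 0.29, -0.11, 1.2, 0.26, 3.03]]
0 1 120 [[-0.15, 0.38, -0.22, 1.11, 0.51, 2.85], [-0.2, 0.36, -0.13, 1.25, 0.5, 2.8]]
0 1 135 [[-0.3, 0.51, -0.2, 1.22, 0.71, 2.61], [-0.36, 0.51, -0.11, 1.37, 0.69, 2.53]]
0 1 150 [[-0.4, 0.71, -0.13, 1.42, 0.86, 2.31], [-0.47, 0.72, -0.04, 1.55, 0.82, 2.24]]
0 1 165 [[-0.46, 0.96, -0.03, 1.69, 0.96, 1.96], [-0.53, 0.98, 0.06, 1.8, 0.9, 1.91]]
0 1 180 [[-0.48, 1.22, 0.09, 2.01, 0.99, 1.57], [-0.55, 1.25, 0.19, 2.08, 0.92, 1.57]]
0 -1 0 [None, None]
0 -1 15 [None, None]
0 -1 30 [[0.72, 0.99, 0.43, 1.8, -0.78, 0.96], [0.78, 1.06, 0.64, 
[... 3418 characters left out ...]
ilt 45 [[0.28, -0.09, -0.96, -0.08, -0.13, 0.13], [0.56, 0.24, -0.99, -0.39, -0.32, 0.33], [-0.04, 0.12, -1.18, -0.51, 0.1, -0.1]]
tilt 45 [[0.28, -0.09, -0.96, -0.08, -0.13, -3.01], [0.56, 0.24, -0.99, -0.39, -0.32, -2.81], [-0.04, 0.12, -1.18, -0.51, 0.1, 3.04]]
tilt 60 [[0.31, -0.01, -1.23, -0.68, -0.18, 0.11], [0.61, 0.44, -1.19, -1.05, -0.44, 0.28], None]
tilt 60 [[0.31, -0.01, -1.23, -0.68, -0.18, -3.03], [0.61, 0.44, -1.19, -1.05, -0.44, -2.87], None]
tilt 75 [None, None, None]
tilt 75 [None, None, None]
tilt 90 [None, None, None]
tilt 90 [None, None, None]<sys>:0: UserWarning: Gimbal lock detected. Setting third angle to zero since it is not possible to uniquely determine all angles.
```

Run:
```python
from h import *
bx=np.array([np.cos(.2),np.sin(.2),0]); P=np.array([480.5,-155.4,0]); o=[np.pi,0,.2+np.pi]
bot.grip(0)
bot.move_ptp([150,310,330],[np.pi,0,2.92])
bot.move_ptp(P-98*bx+[0,0,190],o)
bot.movel(P-98*bx+[0,0,122],max_speed=150)
print(bot.get_state()['t'])
cv2.imwrite('pics/pre.png',imaging.capture('side'))
r=bot.movel(P+14*bx+[0,0,122],max_speed=90,threshold=25); print('stopped',r)
s=bot.get_state();print(s['t'],s['tcp_pos'],s['contact_force'])
bot.movel(s['tcp_pos']+[0,0,80]-40*bx,max_speed=200)
bot.move_ptp([300,-150,330],o)
a=imaging.capture('side');b=imaging.capture('top')
cv2.imwrite('pics/s1.png',a);cv2.imwrite('pics/t1.png',b)
v=np.vstack([np.hstack([cv2.resize(a[225:275,275:340],(390,300)),cv2.resize(a[130:220,275:340],(390,300))]),np.hstack([cv2.resize(b[200:250,325:390],(390,300)),cv2.resize(b[185:235,200:295],(390,300))])])
cv2.imwrite('pics/c1.png',v); print(bot.get_state()['t'])
```

```text
4.4583
stopped False
5.9 [ 493.71666146 -152.65896598  121.95957098] [-0.58019702  0.38583751 -0.72885445]
7.4167
```

View pics/c1.png

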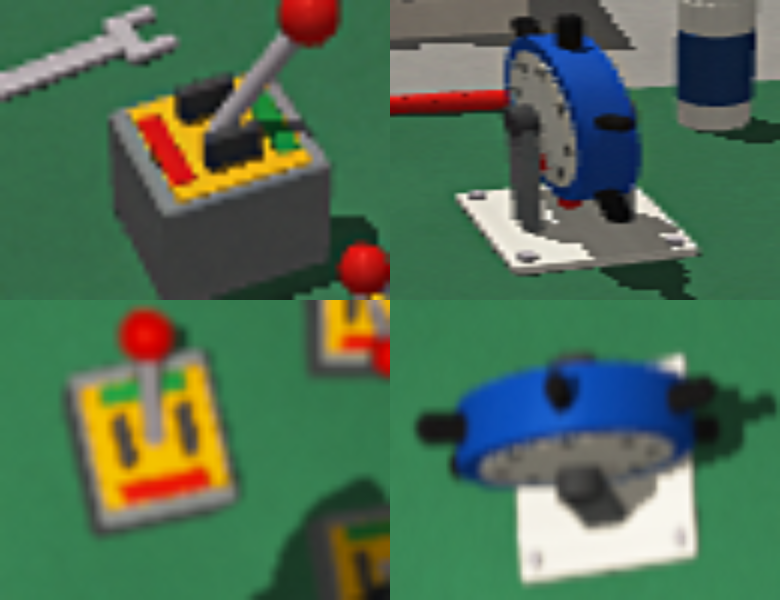

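The toggle is over at green, with the knob at side (326,227). The wheel has crept: red now sits low, at side (305,190). I check that it has come to rest.

Run:
```python
from h import *
bot.dwell(0.7)
a=imaging.capture('side');b=imaging.capture('top')
cv2.imwrite('pics/s2.png',a);cv2.imwrite('pics/t2.png',b)
a1=cv2.imread('pics/s1.png');b1=cv2.imread('pics/t1.png')
print(cv2.absdiff(a,a1)[130:210,275:340].max(-1).__gt__(40).sum(),cv2.absdiff(b,b1)[185:235,200:295].max(-1).__gt__(40).sum())
v=np.vstack([np.hstack([cv2.resize(a[125:205,285:325],(300,600),interpolation=cv2.INTER_CUBIC),cv2.resize(cv2.resize(b[185:235,200:295],(500,264),interpolation=cv2.INTER_CUBIC),(500,600))])])
cv2.imwrite('pics/c2.png',v); print(bot.get_state()['t'])
```

```text
206 161
8.2167
```

View pics/c2.png

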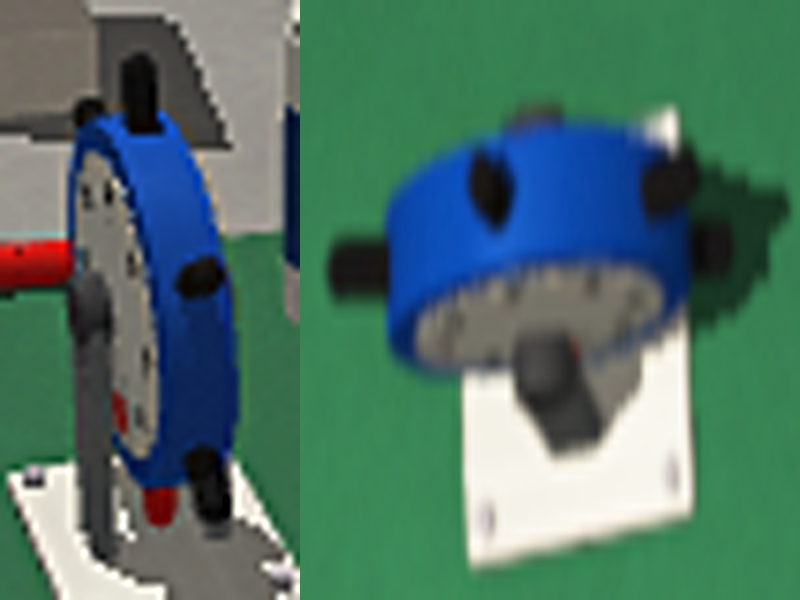

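Still creeping: red is now at side (306,192). I'll get the wheel angle by code, from pin darkness along the predicted pins, and wait until it is still.

```bash
cat >> h.py <<'E'
_S=imaging.camera_model('side');_T=imaging.camera_model('top')
def mod60(a,b):
    """wheel phase (deg mod 60) from side a, top b: pins (black/red) score"""
    def m(i):
        i=cv2.GaussianBlur(i,(3,3),0).astype(float); B,G,Rr=i[...,0],i[...,1],i[...,2]
        return np.maximum(np.clip((75-i.max(-1))/40,0,1),np.clip((Rr-np.maximum(B,G)-50)/60,0,1))
    ma,mb=m(a),m(b); best=[]
    for th in np.arange(0,60,1.):
        sc=0;n=0
        for d in th+60*np.arange(6):
            u=np.cos(np.radians(d))*E_+np.sin(np.radians(d))*Z
            for cm,im,ok in ((_S,ma,-10<((d+180)%360-180)<110 or (d%360)>175 and d%360<190 or 110<=d<190),(_T,mb,np.sin(np.radians(d))>-.05)):
                if not ok: continue
                if cm is _S and (d%360)<55: continue
                w=proj(cm,[AX+r*u for r in np.linspace(94,122,8)])
                sc+=cv2.remap(im.astype(np.float32),w[:,0].astype(np.float32),w[:,1].astype(np.float32),1).mean();n+=1
        best.append(sc/n)
    best=np.array(best); k=np.exp(1j*np.radians(np.arange(60)*6)); p=best**3
    return (np.degrees(np.angle((p*k).sum()))/6)%60, best.argmax(), best.max()
def look():
    a,b=imaging.capture('side'),imaging.capture('top'); return a,b,mod60(a,b)
E
python3 - <<'E'
from h import *
for i in range(3): print(i,mod60(cv2.imread(f'pics/side0.png' if i==0 else f'pics/s{i}.png'),cv2.imread('pics/top0.png' if i==0 else f'pics/t{i}.png')))
bot.dwell(.6)
for i in range(2):
    a,b,r=look(); print(bot.get_state()['t'],r); bot.dwell(.4)
cv2.imwrite('pics/s3.png',a);cv2.imwrite('pics/t3.png',b)
v=np.hstack([cv2.resize(a[125:205,285:325],(300,600),interpolation=cv2.INTER_CUBIC),cv2.resize(b[185:235,200:295],(500,600))])
cv2.imwrite('pics/c3.png',v)
E
```

```text
0 (np.float64(20.147723829124736), np.int64(20), np.float32(0.9966669))
1 (np.float64(34.44939997802096), np.int64(34), np.float32(0.9932867))
2 (np.float64(26.306673011117862), np.int64(27), np.float32(0.9880377))
8.9167 (np.float64(25.394017886758586), np.int64(25), np.float32(0.98679936))
9.4167 (np.float64(25.21253370561063), np.int64(25), np.float32(0.9873498))
```

View pics/c3.png

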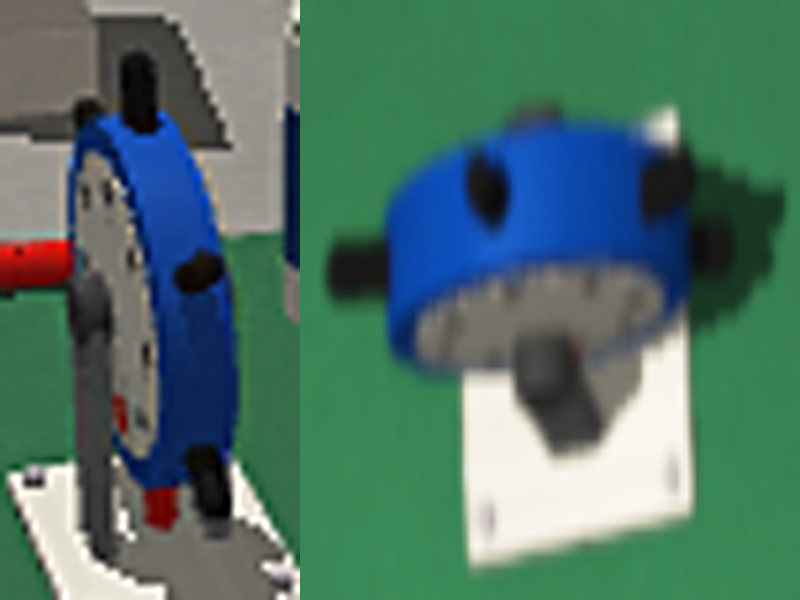

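The wheel rests at phase 25.2°, so the red pin is at about 265°. It crept 115° in the decreasing direction, so straight down should be about 32° further. Next I grip the 145° pin, turn it past the bottom and release it to feel the other side.

```bash
cat >> h.py <<'E'
def ftan(al):
    t=-np.sin(al)*E_+np.cos(al)*Z; return float(bot.get_state()['contact_force']@t)
def take(d,r=99):
    a=np.radians(d); p,o=radpose(a,s=-1,r=r+75); bot.grip(1.0)
    bot.move_ptp(p,o); bot.movel(radpose(a,s=-1,r=r)[0],max_speed=120,threshold=12); bot.grip(0,40)
    s=bot.get_state(); print('taken',d,'t',s['t'],'open',s['opening'],'gf',s['gripper_force'],'F',np.round(s['contact_force'],1))
def turn(d0,d1,r=99,step=12,speed=60):
    n=max(1,int(np.ceil(abs(d1-d0)/step)))
    for d in np.linspace(d0,d1,n+1)[1:]:
        p,o=radpose(np.radians(d),s=-1,r=r); bot.movel(p,o,max_speed=speed)
        s=bot.get_state(); print(round(d,1),'Ft %.2f'%ftan(np.radians(d)),'|F| %.1f'%np.linalg.norm(s['contact_force']),'t %.1f'%s['t'])
def leave(d,r=99):
    bot.grip(1.0); bot.movel(radpose(np.radians(d),s=-1,r=r+75)[0],max_speed=200)
E
python3 - <<'E'
from h import *
for d in np.arange(145,52,-6): assert solve_ik(*radpose(np.radians(d),s=-1,r=99)) is not None
take(145.2)
a,b,r=look(); print(r); cv2.imwrite('pics/s4.png',a);cv2.imwrite('pics/t4.png',b)
v=np.hstack([cv2.resize(a[115:215,265:345],(400,500)),cv2.resize(b[165:235,210:310],(400,500))]);cv2.imwrite('pics/c4.png',v)
E
```

```text
taken 145.2 t 13.2167 open 0.16956287951622145 gf 39.042030572891235 F [ 0.2 -1.8  4.4]
(np.float64(26.572161830267788), np.int64(25), np.float32(0.9248187))
```

View pics/c4.png

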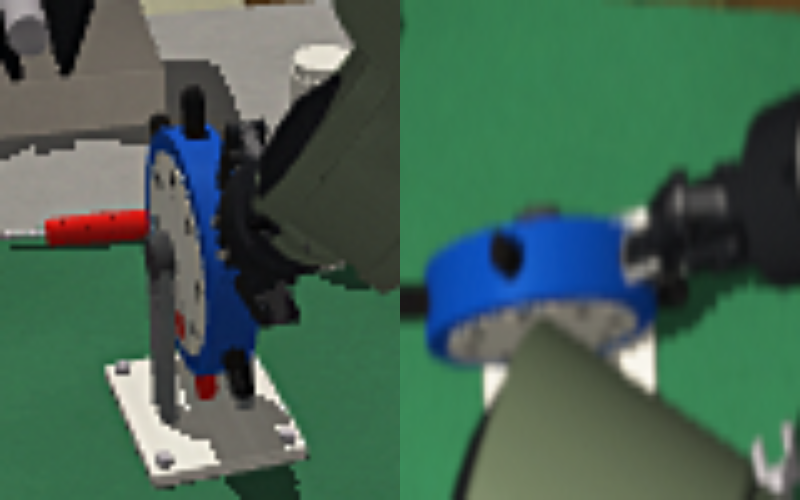

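The gripper (crop right of each half) holds the 145° pin: opening 0.17 is about 14–16 mm, with 39 N on the pad. I turn it past the bottom, release it and watch.

Run:
```python
from h import *
turn(145.2,53)
leave(53); print('left',bot.get_state()['t'])
p,o=radpose(np.radians(75),s=-1,r=230); bot.move_ptp(p,o); bot.dwell(1.)
for i in range(2):
    a,b,r=look(); print(bot.get_state()['t'],r); bot.dwell(.7)
cv2.imwrite('pics/s5.png',a);cv2.imwrite('pics/t5.png',b)
v=np.hstack([cv2.resize(a[115:215,265:345],(400,500)),cv2.resize(b[165:235,210:310],(400,500))]);cv2.imwrite('pics/c5.png',v)
```

```text
133.7 Ft -1.17 |F| 6.2 t 13.8
122.2 Ft -0.84 |F| 9.9 t 14.3
110.6 Ft -1.24 |F| 13.0 t 14.8
99.1 Ft 0.10 |F| 12.1 t 15.2
87.6 Ft 0.84 |F| 14.4 t 15.7
76.0 Ft 3.01 |F| 13.3 t 16.2
64.5 Ft 4.04 |F| 15.0 t 16.7
53.0 Ft 2.76 |F| 12.4 t 17.2
left 18.3917
19.975 (np.float64(28.021826375540297), np.int64(27), np.float32(0.98526))
20.775 (np.float64(28.100389514847834), np.int64(27), np.float32(0.9853083))
```

View pics/c5.png

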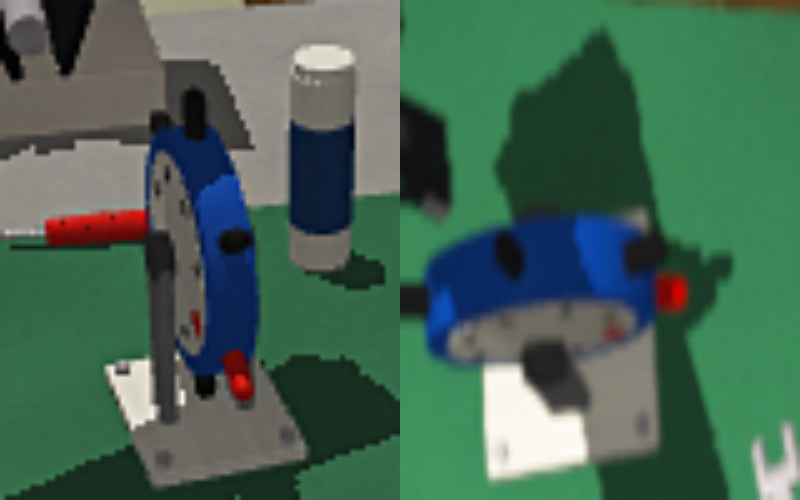

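Red has crept back to about 208° and stuck, at side crop (240,380). The two sticking points, 265.2° and 208°, put heavy side down at red ≈ 236.6°, a half-gap of 28.6° as described. I take the 88° pin and turn it by +28.6°.

Run:
```python
from h import *
take(88); turn(88,116.6,step=10,speed=40); bot.dwell(.5)
a,b,r=look(); s=bot.get_state(); print(s['t'],r,s['opening'],s['gripper_force'],np.round(s['contact_force'],1))
cv2.imwrite('pics/s6.png',a)
v=np.hstack([cv2.resize(a[115:215,265:345],(400,500)),cv2.resize(b[165:235,210:310],(400,500))]);cv2.imwrite('pics/c6.png',v)
```

```text
taken 88 t 23.5083 open 0.16839425406291908 gf 39.041531682014465 F [-0.6 -0.4  2.4]
97.5 Ft 0.60 |F| 6.9 t 24.1
107.1 Ft 1.87 |F| 9.3 t 24.6
116.6 Ft 1.67 |F| 10.7 t 25.2
25.7833 (np.float64(57.38080522935538), np.int64(0), np.float32(0.7905012)) 0.16611745135034944 39.75341498851776 [-1.1 -5.1  8.1]
```

View pics/c6.png

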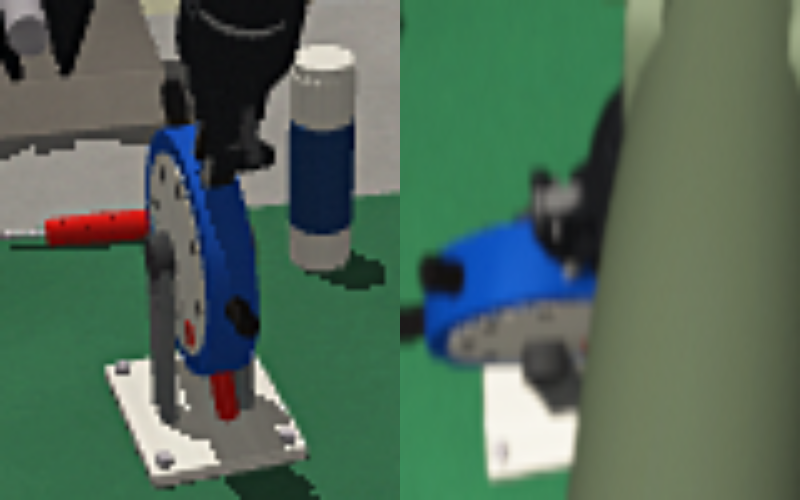

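The gripper holds the pin, and the red pin sits midway between the two sticking positions (crop (226,395)). The wheel is still, so I hand in.

```bash
python3 -c "
from bench import bot
print(abs(bot.get_state()['joint_velocities']).max(), bot.sign_off())"
```

```text
the job is handed in; nothing more can be done
0.0021314939840260116 None
```

I threw the isolator to OFF, then turned the wheel until its heavy side pointed straight down by my estimate (midway between the sticking points felt from both sides, which lie about 29° either way). It is still, still held in the gripper, and the job is handed in at about 26 s.

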